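# Crack the bead pen's gate open to the gauge and hold it

### The arm

A 6-joint arm with a two-finger parallel gripper is mounted at the origin on the work surface. World frame = base frame: x ahead of the robot, y to its left, z up, the work surface at z = 0. Lengths are in m, angles in rad, forces in N, time in s.
With the tool pointing down it reaches from about 0.275 to 0.875 m from the base axis. Payload 12.5 kg.
Tool frame: the origin (TCP) lies at the very end of the fingers, on their centre line; the grasp point (between the pads) lies 19 mm behind it; z points along the fingers, y is the line along which they close (so a half turn about z gives the same grasp; the last joint's range is limited). The gripper opens to 85 mm and grips with 20 to 120 N. Pads are 22 mm wide; open, the fingers measure 114 mm over their backs; the gripper's body (76 mm by 85 mm) begins 54 mm behind the grasp point. The pads swing forward as they close: fully open they stand 13 mm farther back than shut.
Start: joints at [-1.321, 0.351, 1.652, -0, 1.139, -0.085], TCP at [0.181, -0.519, 0.231] pointing down, gripper open.
Joint ranges: [-2.75, 2.75], [-0.79, 2.1], [0.01, 2.65], [-1.57, 4.71], [0.07, 3.14], [-2.87, 2.87]. Speed limits (rad/s): [2.22, 2.22, 2.79, 3.14, 3.14, 3.14].

### API

Orientations are given as a 3x3 rotation matrix whose columns are the frame's x, y, z axes.
In Python, from bench import manip gives the robot as it stands. Calls block until the motion is done:
- manip.move_ptp(position, orientation): joint-space move of the TCP to a pose.
- manip.move_l(position, attitude=None, max_speed=0.15): straight line of the TCP; attitude=None keeps the orientation; max_speed is the mean speed in m/s.
- manip.move_j(angles): joint-space move.
- manip.set_gripper(opening, effort=None): opening from 0.0 (shut) to 1.0 (fully open); effort is the grip in N (None keeps the last); returns when the fingers have stopped.
- manip.dwell(seconds).
- manip.inverse_kinematics(position, orientation): joint angles nearest the present ones, or None.
- manip.grab_frame(name): name is "scene" or "top" or "wrist"; returns (picture, depth): 400x640x3 uint8, red, green, blue; 400x640 float32, m along the optical axis (not along the pixel's ray), 0 where there is no reading.
- manip.get_calibration(name): a dict with "camera_matrix" (3x3 intrinsics, pixels), "R" (3x3) and "t" (3): a world point X has camera coordinates R X + t. Camera axes: x right, y down, z forward; pixel columns grow to the right and rows downward; lengths in m; the calibration is good to about 2 mm. A picture is of the moment at which its call begins: read the wrist's pose just before it. get_calibration takes no time and is no camera call; for the wrist camera it gives the pose at the moment of the call.
A pose or a line that the arm cannot do raises manip.Unreachable and nothing moves.
- manip.sign_off(): hands the job in; it is judged then, once.
Trained networks look in the newest picture that a camera, given by its name, has taken for a name from the list of things; names that differ only in an ending like _2 or _b are one class to them, and where a whole thing is asked for, a point or a joint stands for the part that bears it (a point fixed in the world has none). Each returns a list of dicts, best first, with "confidence" (0 to 1); they miss things now and then, are a little off and sometimes report something else, mostly with a low value. They report only what shows in the picture. A call takes as long as a camera call. They do not tell look-alikes from the thing itself.
- manip.look_for(camera, name): "at" ([x, y, z] in m, in world coordinates, good to about 4 mm: the middle of the surface that is visible of it).
Readings, each from a call of its own:
- manip.current_time(): time.
- manip.current_qpos(): joint angles.
- manip.current_joint_vel(): joint speeds.
- manip.current_joint_torque(): joint torques, N m.
- manip.current_ee_pos(): TCP position.
- manip.current_tcp_rot(): TCP orientation.
- manip.current_force(): force on the tool from outside, world axes, zero at the start.
- manip.current_ft_torque(): the same for the moment, N m.
- manip.current_grip_width(): opening from 0.0 (shut) to 1.0 (fully open).
- manip.current_grip_force(): force on a finger pad.
Only numpy, scipy, OpenCV 4.12 (cv2) and the standard library are available. Lean on these libraries where they do the work, as an engineer would, in place of code of your own. Each camera call takes 0.05 s, during which the arm holds its last target. There are 200 camera calls.

### The job

Take the brass gauge blade with the yellow handle out of the wooden tool block, stand it fully home in the slot of the metal sill block in front of the bead-cooling pen's green gate, and let go of it. Then take the red knob of the sagging bolt, lift the bolt's nose over the bent lip of its keeper while drawing it back clear of the keeper, and with the same knob pull the gate ajar until it rests gently against the gauge blade. Finish while still holding the gate there by the knob, because it springs shut when let go; leave the paddle, jar, mandrel pot and tin alone.

Things in the scene. Friction and masses are not known exactly. Their poses are not given: they have to be found in the camera images.
- gauge: Brass gauge blade, 160 g, upright in the tool block. Origin: centre of shoulder underside, at start 60 mm above the bench; z up, x along width, y thickness; symmetric. Foot below: 30 x 6 mm, 50 long, last 8 mm 23 x 3. Shoulder 44 x 20 x 8 mm. Blade 30 x 6 mm up to 107 mm; yellow handle 24 (x) x 12 (y) mm from 107 to 147 mm above the origin: grip it there across the 12 mm, by its flats, so that it cannot swing.
- tool_block: Wooden tool block, fixed, 100 (x) x 170 (y) x 60 mm high; origin centre of underside. Two upright slots at y = +45 and -45 mm, each 33 mm along x and 9 mm along y; either may hold the gauge, the other the paddle.
- paddle: Bystander: dark graphite paddle with a black flat head standing in the other slot of the tool block, head up to 118 mm above the block's top; origin centre of its shoulder's underside. Not to be moved.
- sill_block_hole0 (a point): Slot in the aluminium sill block (75 x 45, 60 mm high) fixed in front of the gate: centre of its mouth, on the block's top. x along its 33 mm, y across its 9 mm, z up; 3 mm chamfer, 53 mm deep. Gauge home: shoulder on this face, origin at this point, x along this x (either way). The blade then stands 200 mm from the hinge axis, flat to the gate at 0.30 rad.
- gate_pivot (a point): Point on the gate's upright hinge axis, 120 mm above the bench, with the pen's axes: z up; the shut gate runs 218 mm towards -y, 20 mm thick, 75 to 165 mm above the bench, and opens towards -x. The bolt lies along the gate's top and draws back towards +y. Brick walls 145 mm high stand behind (+x).
- gate (a joint): Gate opening, rad: 0 shut, up to 0.7; opens clockwise seen from above, free end towards -x of gate_pivot. A spring closes it: 0.6 N m/rad, wound by 0.3 rad when shut (0.36 N m at 0.3 rad). It cannot open while the bolt's nose is in the keeper. It meets the home gauge at about 0.30 rad (0.29 to 0.35).
- bolt (a joint): How far the bolt is drawn back along its length, m: 0 to 0.04, friction about 1.2 N. From about 0.028 the nose is clear of the keeper. It stays where it is left.
- bolt_lift (a joint): How far the sagging bolt is raised, rad: 0 sagged (held by its weight) to 0.16. It tips about a pivot on the gate, 40 mm from the hinge axis, 195 mm above the bench; the knob is 110 mm from this pivot, less what is drawn. The nose catches behind the lip unless raised about 0.05 rad; raising the knob 10 mm is ample.
- bolt_knob: The bolt's red knob: upright, round, 16 mm in diameter, 32 mm high, with a 22 mm cap 5 mm thick on top and a 10 mm stem below. Origin: middle of the 16 mm part, about 225 mm above the bench, z up; 150 mm from the hinge axis when the bolt is shot. The bolt's top lies 31 mm below the origin.
- gate_panel: The green framed gate leaf with a steel sheet; origin on the hinge axis at bench height, leaf along its -y.
- keeper_lip (a point): Top middle of the keeper's bent-up brass lip on the latch post, 177 mm above the bench, 221 mm from the hinge axis; the keeper's two cheeks beyond it rise to 225 mm above the bench. A tooth under the bolt's nose, 10 mm deep, hangs 6 mm behind this lip.
- jar: Bystander: orange jar with a green lid, 60 mm across, 85 mm high; origin centre of underside.
- mandrel_pot: Bystander: terracotta pot of bead mandrels, 124 mm across, 102 mm high, rods to about 190 mm; origin centre of underside.
- tin: Bystander: blue tin, 64 mm across, 50 mm high; origin centre of underside.
There are look-alikes about, which are no part of the job. Of the things like the gauge, leave any that is blue; of the rest the smaller one is meant.

How it is judged:
On the way, in this order (a step that is already met when the one before it is completed fails the run):
1. the gauge blade stands fully home in the sill slot and is let go, the gate still bolted (horizontal distance between gauge and sill_block_hole0 below 0.008 m and z of gauge in the frame of sill_block_hole0 between -0.004 and 0.004 m and angle between gauge's own z axis and vertical below 0.12 rad and angle between the x axis of gauge and the x axis of sill_block_hole0, either way round below 0.2 rad and contact force between the fingers and gauge below 0.1 N and value of joint bolt below 0.012 m and value of joint gate below 0.05 rad), for 0.2 s.
2. the bolt's nose is lifted over the bent lip with the fingers on the knob (value of joint bolt_lift above 0.035 rad and contact force between the fingers and bolt_knob above 0.3 N and value of joint gate below 0.06 rad), for 0.05 s.
3. the bolt is drawn back clear of the keeper (value of joint bolt above 0.022 m and contact force between the fingers and bolt_knob above 0.3 N), for 0.1 s.
At the end, for the whole second after the job is handed in: Gauge home in the slot (8 mm sideways, 4 mm height, tilt under 0.12 rad), not touched by the fingers; bolt drawn 20 mm or more; gate still, at 0.26 to 0.38 rad, pressing the gauge with 0.2 N or more; fingers holding the knob; bystanders within 20 mm of their starts (horizontal distance between gauge and sill_block_hole0 below 0.008 m and z of gauge in the frame of sill_block_hole0 between -0.004 and 0.004 m and angle between gauge's own z axis and vertical below 0.12 rad and angle between the x axis of gauge and the x axis of sill_block_hole0, either way round below 0.2 rad and contact force between the fingers and gauge below 0.1 N and value of joint bolt above 0.02 m and value of joint gate between 0.26 and 0.38 rad and velocity of joint gate between -0.05 and 0.05 rad/s and contact force between the fingers and bolt_knob above 0.5 N and contact force between gate_panel and gauge above 0.2 N and distance of each of paddle, jar, mandrel_pot, tin from where it was at the start of the episode below 0.02 m); the arm keeps its last pose, push and grip.
It fails at once if the gate is pulled hard against the gauge blade (over 25 N) (contact force between gate_panel and gauge above 25 N).
It fails at once if a bystander is disturbed (moved over 30 mm) (distance of any of paddle, jar, mandrel_pot, tin from where it was at the start of the episode above 0.03 m).
It also fails if it takes over 48 s, if anything falls off the work surface, if the arm or the gripper's body presses on something with over 40 N, if the wrist force passes 120 N, or if a joint passes its speed limit or range.

## Working session

There is one attempt and no reset: what is moved stays moved. The work goes in short steps, each a Python script; the robot and the scene stay as the last script left them, time stands still between calls to the robot, and variables do not carry over. Pictures are saved under pics/ and viewed, at most 10 in all, crops included, and the job is handed in when it is done.

```bash
ls; mkdir -p pics
python3 - <<'E'
from bench import manip
import cv2,numpy as np
ims=[]
for c in ["scene","top"]:
    p,d=manip.grab_frame(c); np.save(f"pics/{c}_d.npy",d); cv2.imwrite(f"pics/{c}0.png",p[:,:,::-1])
    for n in ["gauge","tool_block","paddle","gate_panel","bolt_knob","sill_block_hole0","keeper_lip","jar","mandrel_pot","tin"]:
        try: print(c,n,[(np.round(r["at"],3).tolist(),round(r["confidence"],2)) for r in manip.look_for(c,n)])
        except Exception as e: print(c,n,repr(e)[:80])
    k=manip.get_calibration(c); print(k)
print(manip.current_time())
E
```

```text
pics
scene gauge [([0.34, -0.254, 0.152], 0.7), ([0.26, -0.353, 0.163], 0.56), ([0.468, -0.31, 0.132], 0.55)]
scene tool_block [([0.494, -0.354, 0.061], 0.61)]
scene paddle [([0.488, -0.393, 0.124], 0.89), ([0.683, -0.279, 0.106], 0.45)]
scene gate_panel [([0.575, 0.044, 0.129], 0.67), ([0.559, -0.077, 0.21], 0.46)]
scene bolt_knob []
scene sill_block_hole0 [([0.578, 0.025, 0.2], 0.45)]
scene keeper_lip [([0.562, -0.075, 0.207], 0.76)]
scene jar [([0.431, 0.171, 0.064], 0.85), ([0.465, -0.311, 0.133], 0.19), ([0.486, -0.394, 0.126], 0.18)]
scene mandrel_pot [([0.681, -0.281, 0.103], 0.63)]
scene tin [([0.42, 0.331, 0.045], 0.97)]
{'camera_matrix': array([[393.01726041,   0.        , 323.55963513],
       [  0.        , 393.01726041, 195.86196003],
       [  0.        ,   0.        ,   1.        ]]), 'R': array([[ 0.30390751,  0.95263423, -0.011325  ],
       [ 0.71331098, -0.23540676, -0.66012961],
       [-0.63152805,  0.1925401 , -0.75106633]]), 't': array([-0.1134335 , -0.2419814 ,  1.37288504])}
top gauge [([0.247, -0.35, 0.162], 0.78), ([0.332, -0.248, 0.151], 0.66), ([0.456, -0
[... 206 characters left out ...]
[0.567, 0.014, 0.246], 0.5), ([0.478, -0.392, 0.135], 0.19)]
top sill_block_hole0 [([0.488, -0.006, 0.062], 0.89)]
top keeper_lip [([0.55, -0.073, 0.196], 0.49)]
top jar [([0.417, 0.175, 0.09], 0.6)]
top mandrel_pot [([0.663, -0.281, 0.099], 0.96), ([0.475, -0.392, 0.133], 0.72)]
top tin [([0.405, 0.335, 0.05], 0.83)]
{'camera_matrix': array([[509.86023061,   0.        , 318.65963932],
       [  0.        , 509.86023061, 208.22231953],
       [  0.        ,   0.        ,   1.        ]]), 'R': array([[-0.01770721, -0.99961889, -0.02117863],
       [-0.99606048,  0.01947706, -0.08651106],
       [ 0.08689059,  0.01956332, -0.99602575]]), 't': array([-0.01473771,  0.47863977,  1.48557894])}
1.1
```

View pics/scene0.png

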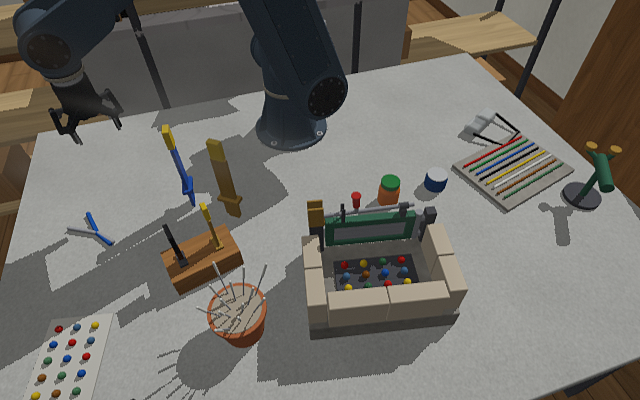

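View pics/top0.png

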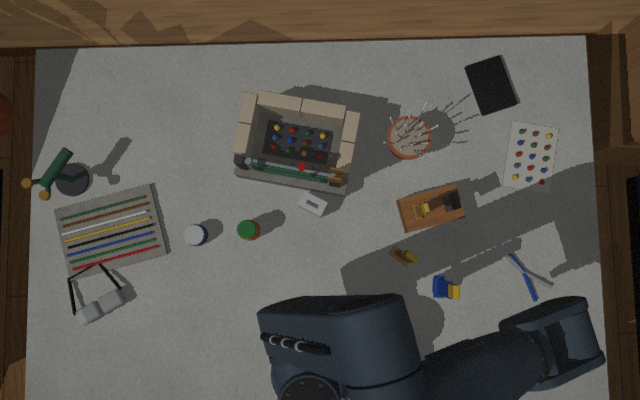

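The gauge look-alikes in the scene picture are a blue blade with a yellow handle at (175,160), a large brass blade at (222,178), and a small brass blade with a yellow handle in the wooden block at (210,225). The small one fits: it isn't blue and it's the smaller of the other two. The sill block is at top (312,203), the knob at top (301,167) and the paddle is the dark piece in the block at scene (173,243). Next I'll enlarge the gauge area and measure the tool block and sill from depth.

```bash
cat > h.py <<'E'
from bench import manip
import cv2,numpy as np
def cloud(d,k):
    v,u=np.mgrid[:d.shape[0],:d.shape[1]]; K=k["camera_matrix"]
    c=np.stack([(u-K[0,2])/K[0,0]*d,(v-K[1,2])/K[1,1]*d,d],-1)
    return (c-k["t"])@k["R"]            # R^T (c - t)
def proj(X,k):
    c=k["R"]@np.asarray(X)+k["t"]; p=k["camera_matrix"]@c; return p[:2]/p[2]
def rect(P,d,lo,hi,z0,z1):
    m=(d>0)&(P[...,0]>lo[0])&(P[...,0]<hi[0])&(P[...,1]>lo[1])&(P[...,1]<hi[1])&(P[...,2]>z0)&(P[...,2]<z1)
    q=P[m]; return q, cv2.minAreaRect((q[:,:2]*1000).astype(np.float32))
def down(yaw):  # tool z down; tool y (closing) along world direction yaw
    y=np.array([np.cos(yaw),np.sin(yaw),0]); z=np.array([0,0,-1.]); return np.stack([np.cross(y,z),y,z],1)
E
python3 - <<'E'
from h import *
d=np.load("pics/top_d.npy"); k=manip.get_calibration("top"); P=cloud(d,k)
for n,lo,hi,z0,z1 in [("block",(.38,-.47),(.56,-.24),.05,.068),("sill",(.43,-.07),(.54,.06),.05,.068),("gauge handle",(.40,-.36),(.52,-.27),.15,.23),("knob",(.53,-.02),(.61,.05),.232,.26),("gate top",(.50,-.12),(.65,.15),.15,.172)]:
    q,r=rect(P,d,lo,hi,z0,z1); print(n,len(q),q.mean(0).round(3),np.median(q[:,2]).round(3),r)
w=manip.get_calibration("wrist"); R=manip.current_tcp_rot(); print("cam in tool",R.T@(-w["R"].T@w["t"]-manip.current_ee_pos()), (w["R"]@R).round(3), w["camera_matrix"][0,0])
s=cv2.imread("pics/scene0.png")[110:300,140:280]; t=cv2.imread("pics/top0.png")[130:230,220:330]
cv2.imwrite("pics/crop1.png",np.hstack([cv2.resize(s,(400,543),interpolation=2),cv2.resize(t,(400,543),interpolation=2)]))
E
```

```text
block 1684 [ 0.468 -0.342  0.06 ] 0.061 ((469.5619812011719, -347.55303955078125), (99.94200134277344, 172.2499542236328), 13.904474258422852)
sill 525 [ 0.501 -0.014  0.06 ] 0.061 ((498.8677673339844, -16.599132537841797), (99.98928833007812, 89.83333587646484), 82.81828308105469)
gauge handle 80 [ 0.458 -0.302  0.195] 0.203 ((458.6835021972656, -303.6734619140625), (29.561450958251953, 12.730392456054688), 13.477848052978516)
knob 59 [0.567 0.015 0.246] 0.246 ((566.2547607421875, 15.151981353759766), (21.140350341796875, 19.635019302368164), 45.76009750366211)
gate top 354 [0.568 0.022 0.163] 0.165 ((568.9114379882812, 5.58087158203125), (108.54360961914062, 273.5647277832031), 13.111759185791016)
cam in tool [ 0.07102753  0.00080821 -0.14315685] [[-0.001  1.    -0.   ]
 [-0.962 -0.001 -0.274]
 [-0.274 -0.     0.962]] 298.2136153292864
```

View pics/crop1.png

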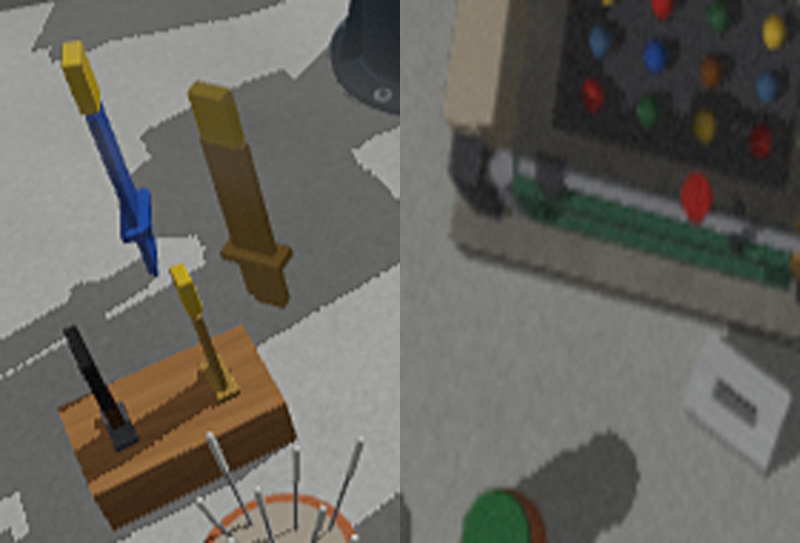

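The crop confirms it: the small brass gauge with the yellow handle stands in the block at scene (210,225), with the black paddle beside it. The right half shows the sill slot at about top (312,204) and the red knob on the bolt. Next I'll check reach and view the sill and knob with the wrist camera.

Run:
```python
from h import *
D=np.deg2rad
d=np.load("pics/top_d.npy"); k=manip.get_calibration("top"); P=cloud(d,k)
print("slot",P[204,312],P[200,306],P[208,318])
def unit(a): return a
for n,p,ys in [("g",(.4587,-.3038,.168),(103.8,-76.2)),("s",(.49,-.01,.168),(148.3,-31.7)),("k",(.567,.015,.2),(165.5,-14.5)),("kopen",(.53,.02,.2),(148,-32))]:
    for y in ys:
        q=manip.inverse_kinematics(np.array(p),down(D(y))); print(n,y,None if q is None else np.round(q,2))
manip.move_ptp(np.array([.48,-.01,.28]),down(D(-31.7)))
k=manip.get_calibration("wrist"); p,d=manip.grab_frame("wrist")
np.savez("pics/w1.npz",d=d,p=p,**k); cv2.imwrite("pics/w1.png",p[:,:,::-1])
for n in ["bolt_knob","sill_block_hole0","keeper_lip"]: print(n,[(np.round(r["at"],3).tolist(),round(r["confidence"],2)) for r in manip.look_for("wrist",n)])
print(manip.current_time())
```

```text
slot [ 0.49245193 -0.00375352  0.00750392] [0.49963889 0.01176697 0.05712584] [ 0.4750932  -0.02264223  0.06490034]
g 103.8 [-0.67  0.43  1.71 -0.    1.   -2.48]
g -76.2 [-0.67  0.43  1.71 -0.    1.    0.66]
s 148.3 [-0.12  0.32  1.87 -0.    0.95 -2.7 ]
s -31.7 [-0.12  0.32  1.87 -0.    0.95  0.44]
k 165.5 None
k -14.5 [-0.06  0.42  1.64 -0.    1.09  0.2 ]
kopen 148 [-0.05  0.35  1.74 -0.    1.05 -2.63]
kopen -32 [-0.05  0.35  1.74 -0.    1.05  0.51]
bolt_knob [([0.566, 0.015, 0.242], 0.61), ([0.422, 0.176, 0.087], 0.51)]
sill_block_hole0 [([0.489, -0.008, 0.062], 0.61)]
keeper_lip []
3.425
```

View pics/w1.png

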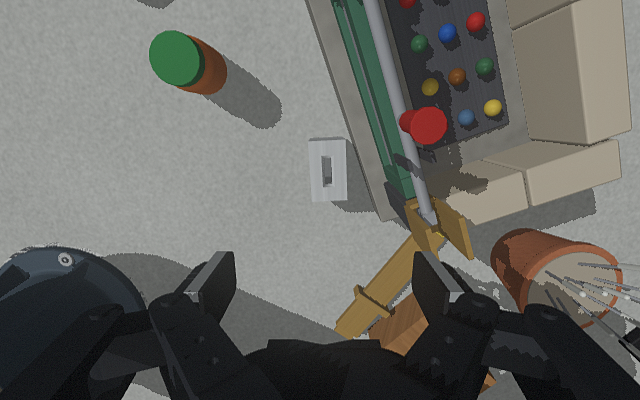

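The wrist picture shows the sill slot at (326,171), the knob cap at (428,125), the keeper at (440,225), the jar at (180,60), and an odd brass strip from (345,325) to (430,245). I'll measure the sill and knob, and check the strip's depth.

Run:
```python
from h import *
f=np.load("pics/w1.npz"); d=f["d"]; k=dict(camera_matrix=f["camera_matrix"],R=f["R"],t=f["t"]); P=cloud(d,k)
for v,u in [(320,350),(295,375),(265,405),(245,425),(222,440),(310,410)]: print((u,v),P[v,u].round(3))
m=np.zeros(d.shape,np.uint8); m[130:208,303:352]=1
m=(m>0)&(abs(P[...,2]-.06)<.006); q=P[m]
r=cv2.minAreaRect((q[:,:2]*1000).astype(np.float32)); print("sill",len(q),np.median(q[:,2]),r)
s=(d>0)&(P[...,2]<.052); s[:140]=0;s[200:]=0;s[:,:313]=0;s[:,342:]=0
# dark slot pixels in the image, back-projected on z=.06
g=cv2.cvtColor(f["p"],cv2.COLOR_RGB2GRAY); mm=(g<g[145:195,313:342].mean()-25); mm[:145]=0;mm[197:]=0;mm[:,:314]=0;mm[:,341:]=0
n,l,st,ce=cv2.connectedComponentsWithStats(mm.astype(np.uint8)); print(st.tolist(),ce.round(1).tolist())
K=k["camera_matrix"];C=-k["R"].T@k["t"]
v,u=np.nonzero(l==1+np.argmax(st[1:,4])); ray=(np.linalg.inv(K)@np.stack([u,v,np.ones(len(u))]))
ray=k["R"].T@ray; X=(C[:,None]+ray*((.06-C[2])/ray[2])).T
print("slot",cv2.minAreaRect((X[:,:2]*1000).astype(np.float32)))
q,r=rect(P,d,(.53,-.02),(.60,.05),.238,.26); print("knob",len(q),np.median(q[:,2]),r)
# bolt shaft centre line + gate top
q,r=rect(P,d,(.5,-.1),(.66,.12),.160,.168); dd=np.polyfit(q[:,1],q[:,0],1); print("gate",len(q),r,np.rad2deg(np.arctan(dd)))
q,r=rect(P,d,(.5,-.1),(.66,.12),.180,.2); dd=np.polyfit(q[:,1],q[:,0],1); print("bolt",len(q),r,np.rad2deg(np.arctan(dd)),dd)
q,r=rect(P,d,(.48,-.12),(.6,.0),.215,.235); print("cheeks",len(q),r)
```

```text
(350, 320) [ 0.392 -0.236  0.019]
(375, 295) [ 0.447 -0.219  0.018]
(405, 265) [ 0.51  -0.197  0.018]
(425, 245) [ 0.535 -0.074  0.21 ]
(440, 222) [ 0.558 -0.079  0.18 ]
(410, 310) [ 0.482 -0.258  0.034]
sill 2041 0.060331336788825476 ((495.4236755371094, -5.348846435546875), (84.98217010498047, 52.265777587890625), 60.80641555786133)
[[0, 0, 640, 400, 255737], [321, 156, 11, 31, 263]] [[319.5, 199.5], [326.3, 170.8]]
slot ((488.4091796875, -7.29817008972168), (37.4580192565918, 11.55424976348877), 60.9421501159668)
knob 1155 0.2456314865344168 ((567.2705688476562, 13.100672721862793), (21.036012649536133, 21.14263916015625), 5.074533462524414)
gate 2826 ((566.6878051757812, 10.69293212890625), (205.52786254882812, 24.954967498779297), 77.23402404785156) [11.30154714 29.24936226]
bolt 3648 ((566.6897583007812, 3.1299362182617188), (191.77523803710938, 28.289886474609375), 77.06736755371094) [11.20430068 29.43602736] [0.19808334 0.56429977]
cheeks 746 ((549.4277954101562, -73.35568237304688), (35.23938751220703, 28.494384765625), 78.28156280517578)
```

The strip lies on the bench (top at z≈0.018). It may be the large look-alike, knocked over on the way. I'll check the scene before reaching.

Run:
```python
from h import *
p,d=manip.grab_frame("scene"); k=manip.get_calibration("scene")
for n in ["gauge","paddle","mandrel_pot"]: print(n,[(np.round(r["at"],3).tolist(),round(r["confidence"],2)) for r in manip.look_for("scene",n)])
P=cloud(d,k); q,r=rect(P,d,(.40,-.36),(.52,-.25),.17,.22); print("handle",len(q),q.mean(0) if len(q) else 0,r)
cv2.imwrite("pics/scene1.png",cv2.resize(p[60:360,90:490,::-1],(800,600)))
```

```text
gauge [([0.235, -0.498, 0.016], 0.87), ([0.465, -0.309, 0.131], 0.81), ([0.498, -0.202, 0.015], 0.76)]
paddle [([0.489, -0.396, 0.127], 0.55)]
mandrel_pot [([0.683, -0.28, 0.106], 0.78), ([0.577, 0.045, 0.13], 0.34)]
handle 110 [ 0.46362691 -0.30487896  0.19435599] ((459.1263732910156, -305.4534606933594), (24.896377563476562, 12.042976379394531), 13.399510383605957)
```

View pics/scene1.png

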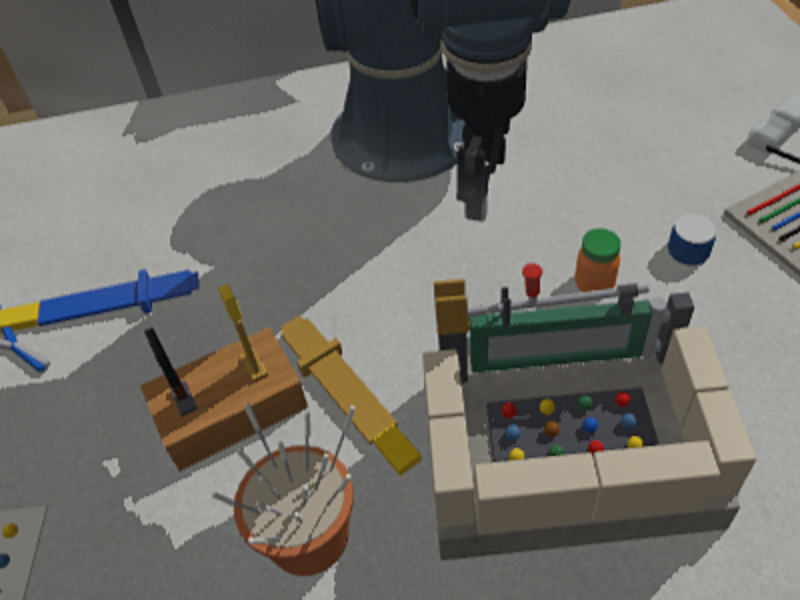

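Both look-alikes have fallen over: the blue one is at (100,295) and the big brass one at (350,390) in this view. Neither is in the way. The gauge at (240,330), the paddle and all the bystanders are still in place, so I'll grasp the gauge.

Run:
```python
from h import *
R=down(np.deg2rad(-76.4)); a=np.array
manip.set_gripper(0.55,60)
manip.move_ptp(a([.459,-.3045,.27]),R)
manip.move_l(a([.459,-.3045,.170]))
f0=manip.current_force()
manip.set_gripper(0.0,60)
print("grip",manip.current_grip_width(),manip.current_grip_force(),manip.current_force()-f0)
manip.move_l(a([.459,-.3045,.25]),max_speed=.1)
print("lifted",manip.current_grip_width(),manip.current_force(),f0,manip.current_time())
R2=down(np.deg2rad(-29.6))
manip.move_ptp(a([.4884,-.0073,.25]),R2)
print(manip.current_ee_pos(),manip.current_force(),manip.current_time())
k=manip.get_calibration("wrist"); p,d=manip.grab_frame("wrist")
p2,d2=manip.grab_frame("scene"); c=manip.get_calibration("scene")
u,v=proj([.488,-.007,.12],c).astype(int); u=max(u,110)
cv2.imwrite("pics/carry.png",np.hstack([cv2.resize(p[60:340,220:460],(400,467)),cv2.resize(p2[v-70:v+70,u-60:u+60],(400,467))])[:,:,::-1])
```

```text
grip 0.1339401887042516 59.20130789279938 [0.59727067 0.33048384 6.22115973]
lifted 0.13215822310719322 [-0.81527431  0.14382125 -1.84470263] [-0.1185033  -0.33566791  0.19908947] 7.4
[ 0.48859528 -0.00810848  0.24993628] [ 0.79106384 -0.54102988 -1.08580052] 8.5417
```

View pics/carry.png

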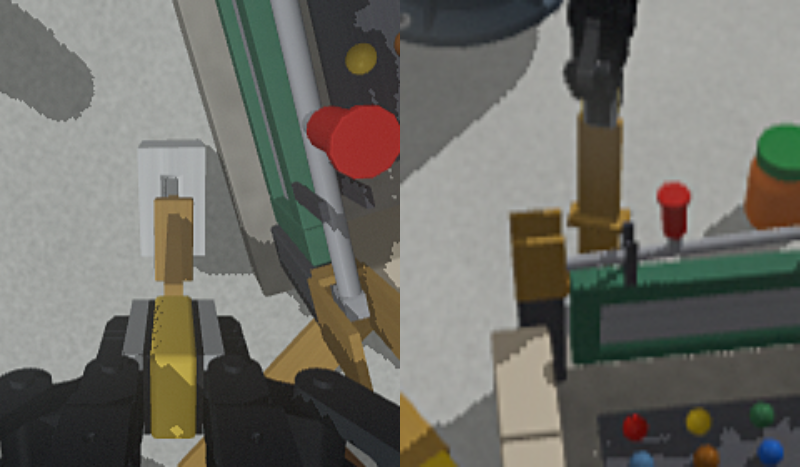

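The gauge hangs upright in the fingers, in line with the slot: in the left view the slot is at (170,185) with the blade right in front of it. I'll lower it with force checks.

Run:
```python
from h import *
a=np.array; x,y=.4884,-.0073
f0=manip.current_force(); manip.move_l(a([x,y,.226]),max_speed=.08)
z=.226
for z in list(np.arange(.222,.1715,-.004))+[.171,.1700]:
    manip.move_l(a([x,y,z]),max_speed=.05); f=manip.current_force()-f0
    print(round(z,3),f.round(1),manip.current_ee_pos().round(4))
    if f[2]>12 or np.hypot(*f[:2])>15: break
print(manip.current_time())
```

```text
0.222 [-0.7 -1.3  0.8] [ 0.4884 -0.0073  0.222 ]
0.218 [-0.6 -0.8 -0.3] [ 0.4883 -0.0073  0.2178]
0.214 [-0.2  0.7  1.1] [ 0.4883 -0.0073  0.2137]
0.21 [-0.4 -1.5  0.7] [ 0.4882 -0.0073  0.2097]
0.206 [-0.7 -0.6  1.1] [ 0.4883 -0.0073  0.2058]
0.202 [-0.2 -0.6 -0. ] [ 0.4883 -0.0073  0.2017]
0.198 [-0.7 -1.4 -0.1] [ 0.4883 -0.0073  0.1977]
0.194 [-0.1 -0.4 -0.6] [ 0.4883 -0.0073  0.1938]
0.19 [-0.7 -0.2  0. ] [ 0.4883 -0.0073  0.1897]
0.186 [-0.4 -1.4  0.4] [ 0.4883 -0.0073  0.1857]
0.182 [-1.  -1.2  0.5] [ 0.4882 -0.0073  0.1817]
0.178 [-1.  -1.1  0.3] [ 0.4883 -0.0073  0.1777]
0.174 [-0.1 -1.7 -0.3] [ 0.4882 -0.0073  0.1737]
0.171 [-0.4 -0.1 -0.3] [ 0.4884 -0.0073  0.1709]
0.17 [-2.2 -1.1  9.9] [ 0.4887 -0.0074  0.1707]
12.8417
```

Force rises at z = 0.1705, so the shoulder is seated. I'll release, retreat, verify and go above the knob.

Run:
```python
from h import *
a=np.array
manip.set_gripper(0.45,40); manip.dwell(.3)
manip.move_l(a([.4884,-.0073,.285]),max_speed=.12)
manip.move_ptp(a([.567,.0135,.30]),down(np.deg2rad(-12.9)))
p,d=manip.grab_frame("scene"); c=manip.get_calibration("scene"); P=cloud(d,c)
q,r=rect(P,d,(.45,-.05),(.52,.04),.172,.23); print("handle",len(q),q.mean(0).round(4),q[:,2].max(),r)
k=manip.get_calibration("wrist"); w,d=manip.grab_frame("wrist"); P=cloud(d,k)
q,r=rect(P,d,(.53,-.02),(.60,.05),.238,.252); print("knob",len(q),np.median(q[:,2]),r)
q,r=rect(P,d,(.45,-.05),(.52,.04),.19,.23); print("handle w",len(q),np.median(q[:,2]) if len(q) else 0,r)
cv2.imwrite("pics/kn.png",np.hstack([cv2.resize(w,(500,312)),cv2.resize(p[130:255,260:380],(300,312))])[:,:,::-1]); print(manip.current_time())
```

```text
handle 136 [ 0.4914 -0.0103  0.1938] 0.2077382268513993 ((489.2323913574219, -9.557916641235352), (23.479066848754883, 13.374699592590332), 60.518795013427734)
knob 719 0.24554725422755597 ((567.6177368164062, 13.351649284362793), (21.12779998779297, 21.183202743530273), 71.30885314941406)
handle w 495 0.2066824224640873 ((490.2341003417969, -9.132196426391602), (24.521209716796875, 12.195878028869629), 60.34641647338867)
15.15
```

View pics/kn.png

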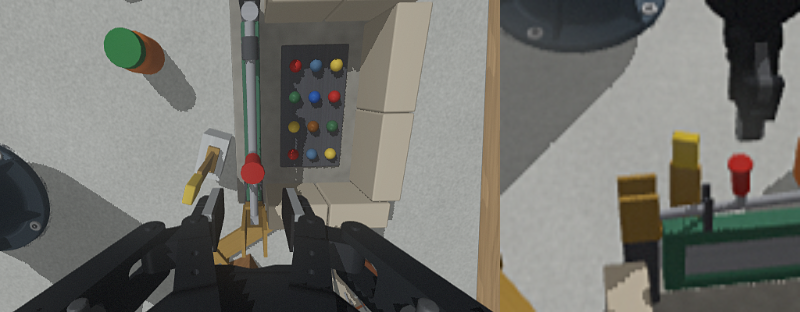

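The gauge is home and released: its top is at z 0.207, and it stands upright in the sill at left view (205,165). The knob is at (253,172), between the fingers. Now I'll grasp the knob, lift and draw.

Run:
```python
from h import *
a=np.array; kx,ky=.5676,.0134; z0=.203; py=a([.223,.975,0])
manip.move_l(a([kx,ky,z0]),max_speed=.1)
f0=manip.current_force(); print("down",manip.current_ee_pos().round(4),f0.round(1))
manip.set_gripper(0,40)
print("grip",manip.current_grip_width(),manip.current_grip_force(),(manip.current_force()-f0).round(1))
P=lambda s,dz: a([kx,ky,z0+dz])+py*s
for s,dz in [(.001,.005),(.002,.010),(.010,.010),(.020,.009),(.030,.0085),(.038,.008)]:
    manip.move_l(P(s,dz),max_speed=.04); manip.dwell(.05)
    print(s,dz,(manip.current_force()-f0).round(1),manip.current_ee_pos().round(4),round(manip.current_grip_width(),3))
np.save("f0.npy",f0)
p,d=manip.grab_frame("wrist"); k=manip.get_calibration("wrist")
q,r=rect(cloud(d,k),d,(.53,-.02),(.62,.09),.244,.275); print("knob",len(q),q[:,2].max() if len(q) else 0,r)
cv2.imwrite("pics/dr.png",p[:,:,::-1]); print(manip.current_time())
```

```text
down [0.5679 0.0134 0.2036] [ 1.4 -0.8  0.3]
grip 0.1951273848368773 54.136766373412684 [-3.1  1.4 -0.4]
0.001 0.005 [-1.6  0.2 -1.5] [0.5678 0.0144 0.2081] 0.192
0.002 0.01 [-2.9  2.2 -3.8] [0.568  0.0154 0.213 ] 0.187
0.01 0.01 [-4.1  2.8 -3.6] [0.5698 0.0234 0.2129] 0.193
0.02 0.009 [-3.8  2.  -3.4] [0.572  0.0332 0.2119] 0.188
0.03 0.0085 [-5.   3.1 -2.1] [0.5742 0.0429 0.2114] 0.191
0.038 0.008 [-6.1  3.2 -2.1] [0.576  0.0508 0.2109] 0.192
knob 12395 0.27499624620673 ((576.1703491210938, 51.62639236450195), (27.05237579345703, 93.51273345947266), 77.06615447998047)
19.0083
```

View pics/dr.png

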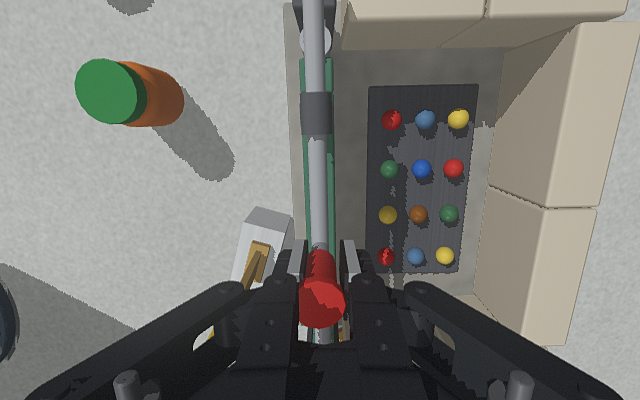

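The knob is gripped (16 mm wide) at (322,295) and the bolt is drawn about 36 mm. The gauge stands clear at (257,262). Now I'll swing the gate open along its arc, with force checks.

Run:
```python
from h import *
a=np.array; f0=np.load("f0.npy"); H=a([.6011,.1597]); p0=a([.5676,.0134,.211])+a([.223,.975,0])*.036
def go(t,v):
    c,s=np.cos(-t),np.sin(-t); xy=H+a([[c,-s],[s,c]])@(p0[:2]-H); yaw=np.deg2rad(-12.9)-t
    manip.move_l(a([*xy,p0[2]]),down(yaw),max_speed=v); manip.dwell(.05)
    f=np.mean([manip.current_force() for _ in range(3)],0)-f0; n=a([np.cos(yaw),np.sin(yaw)]); r=a([-n[1],n[0]])
    print(round(t,3),"normal",round(f[:2]@n,1),"along",round(f[:2]@r,1),"z",round(f[2],1),manip.current_ee_pos().round(4)); return f[:2]@n
for t in [.05,.1,.15,.2,.24,.27]:
    b=go(t,.04)
    if abs(b)>12: break
print(manip.current_time())
```

```text
0.05 normal -1.0 along 1.2 z -3.6 [0.5707 0.0497 0.2112]
0.1 normal -1.0 along -0.6 z -2.7 [0.5651 0.0514 0.2112]
0.15 normal -0.1 along -1.2 z -2.1 [0.5597 0.0534 0.2111]
0.2 normal -0.3 along -0.2 z -3.6 [0.5544 0.0557 0.2111]
0.24 normal 0.8 along -0.7 z -1.9 [0.5502 0.0577 0.2111]
0.27 normal 0.2 along -0.9 z -2.0 [0.5471 0.0593 0.2111]
21.0
```

Run:
```python
from h import *
a=np.array; f0=np.load("f0.npy"); H=a([.6011,.1597]); p0=a([.5676,.0134,.211])+a([.223,.975,0])*.036
def go(t,v):
    c,s=np.cos(-t),np.sin(-t); xy=H+a([[c,-s],[s,c]])@(p0[:2]-H); yaw=np.deg2rad(-12.9)-t
    manip.move_l(a([*xy,p0[2]]),down(yaw),max_speed=v); manip.dwell(.1)
    f=np.mean([manip.current_force() for _ in range(8)],0)-f0; n=a([np.cos(yaw),np.sin(yaw)])
    print(round(t,4),"normal",round(f[:2]@n,2),"z",round(f[2],1),manip.current_ee_pos().round(4)); return f[:2]@n
base=np.mean([go(t,.02) for t in (.272,.276)])
for t in np.arange(.281,.36,.005):
    if go(t,.02)-base>4.5: break
print(manip.current_time())
```

```text
0.272 normal 0.56 z -2.4 [0.5468 0.0594 0.211 ]
0.276 normal 1.02 z -1.9 [0.5463 0.0596 0.211 ]
0.281 normal 0.14 z -1.8 [0.5458 0.0599 0.211 ]
0.286 normal 0.49 z -1.9 [0.5453 0.0602 0.211 ]
0.291 normal 0.19 z -1.7 [0.5448 0.0605 0.211 ]
0.296 normal -0.27 z -2.4 [0.5443 0.0608 0.211 ]
0.301 normal 0.02 z -1.9 [0.5438 0.061  0.211 ]
0.306 normal -0.11 z -1.6 [0.5433 0.0613 0.211 ]
0.311 normal 0.76 z -2.4 [0.5428 0.0616 0.211 ]
0.316 normal 0.3 z -2.2 [0.5423 0.0619 0.211 ]
0.321 normal 0.42 z -2.7 [0.5418 0.0622 0.211 ]
0.326 normal 1.49 z -2.5 [0.5414 0.0625 0.211 ]
0.331 normal 2.14 z -2.7 [0.541  0.0628 0.211 ]
0.336 normal 3.49 z -2.0 [0.5405 0.0631 0.211 ]
0.341 normal 3.26 z -2.2 [0.5399 0.0634 0.211 ]
0.346 normal 1.87 z -1.6 [0.5394 0.0637 0.211 ]
0.351 normal 2.47 z -2.4 [0.539 0.064 0.211]
0.356 normal 4.28 z -2.4 [0.5386 0.0643 0.211 ]
27.3
```

The force starts rising at about 0.325 rad. I'll check contact and the gauge pose by camera.

Run:
```python
from h import *
p,d=manip.grab_frame("scene"); c=manip.get_calibration("scene"); P=cloud(d,c)
q,r=rect(P,d,(.45,-.06),(.53,.04),.185,.23); print("handle",len(q),q.mean(0).round(4),q[:,2].max(),r)
pt,dt=manip.grab_frame("top"); ct=manip.get_calibration("top"); Pt=cloud(dt,ct)
q,r=rect(Pt,dt,(.45,-.06),(.518,.04),.185,.23); print("handle top",len(q),q[:,2].max() if len(q) else 0,r)
q,r=rect(Pt,dt,(.46,-.06),(.66,.18),.160,.169); print("gate top",len(q),r)
u,v=proj([.50,.0,.15],c).astype(int); ut,vt=proj([.50,.0,.15],ct).astype(int)
cv2.imwrite("pics/end.png",np.hstack([cv2.resize(p[v-50:v+60,u-50:u+80],(400,338),interpolation=2),cv2.resize(pt[vt-55:vt+55,ut-85:ut+45],(400,338),interpolation=2)])[:,:,::-1])
```

```text
handle 268 [0.4997 0.0032 0.1993] 0.21044658800151875 ((504.4339904785156, 5.5801544189453125), (78.69918823242188, 33.485172271728516), 32.939208984375)
handle top 118 0.21535082957864948 ((492.7455139160156, 0.49310874938964844), (32.08076858520508, 48.625850677490234), 87.70088195800781)
gate top 75 ((508.6273193359375, -3.9476242065429688), (71.53326416015625, 126.73371887207031), 11.936736106872559)
```

View pics/end.png

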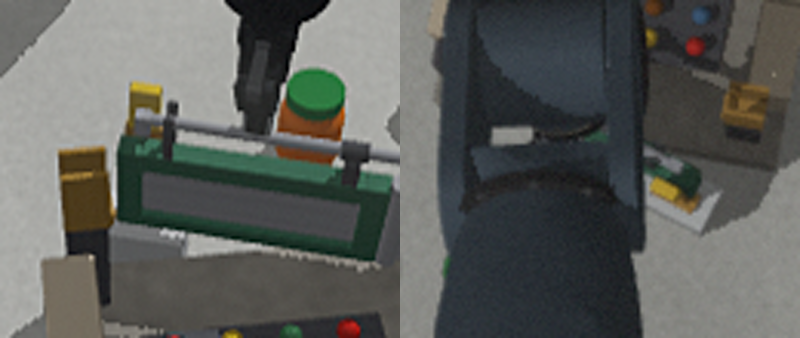

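The gate has reached the gauge in both views: gate edge at (125,180) left, yellow handle right against it at (665,190) right. I'll quantify gauge tilt and gate angle.

Run:
```python
from h import *
p,d=manip.grab_frame("scene"); c=manip.get_calibration("scene"); P=cloud(d,c)
h=cv2.cvtColor(p,cv2.COLOR_RGB2HSV)
m=(h[...,0]>20)&(h[...,0]<34)&(h[...,1]>120)&(d>0)&(abs(P[...,0]-.49)<.04)&(abs(P[...,1]+.01)<.04)&(P[...,2]>.165)&(P[...,2]<.225)
q=P[m]; print("handle",len(q),np.median(q,0).round(4),q[:,2].max().round(4),cv2.minAreaRect((q[:,:2]*1000).astype(np.float32)))
g=(h[...,0]>60)&(h[...,0]<90)&(h[...,1]>80)&(d>0)&(P[...,2]>.085)&(P[...,2]<.155)&(P[...,0]>.48)&(P[...,0]<.63)&(abs(P[...,1]-.05)<.13)
q=P[g]; vx,vy,x0,y0=cv2.fitLine(q[:,:2].astype(np.float32),cv2.DIST_HUBER,0,.01,.01).ravel()
print("gate",len(q),"opening",np.arctan2(abs(vx),abs(vy))-np.deg2rad(12.9),"jar",[r["at"] for r in manip.look_for("scene","jar")[:1]])
print(np.mean([manip.current_force() for _ in range(10)],0)-np.load("f0.npy"),manip.current_grip_force(),manip.current_time())
```

```text
handle 92 [ 0.4802 -0.006   0.1991] 0.2084 ((479.06524658203125, -3.4122114181518555), (23.293344497680664, 13.823939323425293), 64.66780090332031)
gate 623 opening 0.29497898847545856 jar [[0.4793, -0.0112, 0.1988]]
[ 2.58213787 -2.91200039 -2.57559637] 53.43976892530918 27.5
```

The gauge leans about 0.08 rad, which is the slot's play and inside the 0.12 limit. The gate is at roughly 0.30–0.35 rad. I'll make one small extra step to confirm firm contact, then hand in.

Run:
```python
from h import *
a=np.array; f0=np.load("f0.npy"); H=a([.6011,.1597]); p0=a([.5676,.0134,.211])+a([.223,.975,0])*.036
t=.360; c,s=np.cos(-t),np.sin(-t); xy=H+a([[c,-s],[s,c]])@(p0[:2]-H); yaw=np.deg2rad(-12.9)-t
manip.move_l(a([*xy,p0[2]]),down(yaw),max_speed=.01)
n=a([np.cos(yaw),np.sin(yaw),0])
F=[]
for _ in range(4):
    manip.dwell(.3); F.append((np.mean([manip.current_force() for _ in range(8)],0)-f0)@n)
print(np.round(F,2),manip.current_ee_pos(),manip.current_grip_force(),manip.current_time())
if min(F)>3.2 and max(F)<12: print(manip.sign_off())
```

```text
[4.54 4.9  4.66 4.63] [0.53835021 0.06450784 0.21107788] 53.49097564816475 28.95
the job is handed in; nothing more can be done
None
```

The job is handed in at about 29 s: the gauge is home in the sill slot and released, the bolt is drawn about 36 mm, and the knob is still gripped, holding the gate against the gauge. I estimate the gate at 0.30–0.36 rad and the gauge's lean at 0.08 rad (limit 0.12). The two look-alike blades fell over early in the run, but I saw no bystander move; the verdict itself was not shown.

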